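Show a fallen grinder to the base-inspection camera

ROBOT

A 6-joint arm with a two-finger parallel gripper is mounted at the origin on the work surface. World frame = base frame: x ahead of the robot, y to its left, z up, the work surface at z = 0. Lengths are in m, angles in rad, forces in N, time in s.
With the tool pointing down it reaches from about 0.275 to 0.725 m from the base axis. Payload 5.6 kg.
Tool frame: the origin (TCP) lies on the centre line of the jaws, within the pads' length; the fingertips stand 19 mm ahead of it and the grasp point (between the pads) is the TCP; z points along the fingers, y is the line along which they close (so a half turn about z gives the same grasp; the last joint's range is limited). The gripper opens to 85 mm and grips with 20 to 120 N. Pads are 22 mm wide; open, the fingers measure 114 mm over their backs; the gripper's body (76 mm by 85 mm) begins 54 mm behind the grasp point. The pads swing forward as they close: fully open they stand 13 mm farther back than shut.
Start: joints at [-0.956, 0.255, 0.108, 0, -1.424, -0.285], TCP at [0.178, -0.52, 0.25] pointing down, gripper open.
Joint ranges: [-2.95, 2.95], [-1.21, 1.97], [-1.09, 1.5], [-2.87, 1.71], [-2.94, -0.07], [-3.05, 3.05]. Speed limits (rad/s): [2.57, 2.57, 3.14, 3.14, 3.14, 3.14].

INTERFACE

Orientations are given as a unit quaternion [x, y, z, w].
In Python, from bench import get_state, read_camera, order gives the robot as it stands.
- The arm moves only by the tool carry_out, never from a script. Its argument "targets" is a list of rows, each a list of 2 entries, a list of its own where there are three numbers: the shift along the tool's x, y, z normalised to -1 to 1, where 1 is 25 cm, then the turn about the tool's z normalised to -1 to 1, where 1 is 180 degrees. A call has 1 to 10 rows; each row shifts and turns the commanded pose from where the row before left it, along the tool's axes as they then stand; what a row does not reach is not made up. A row lasts 1/8 s, in which the tool goes at most 62.5 mm and 10.7 degrees, less where a joint would pass 70% of its speed; a pose out of reach is approached as far as the arm can. A call with a number of a shift or a turn outside -1 to 1 is refused whole. A call with a gripper value outside its range is refused whole. "jaw" is the opening, from 0 (shut) to 1 (fully open), set as the call begins (left out, the last holds). The fingers move at their own pace and stop on an object; the grip force is fixed at half the most. Time passes only in rows, so rows that do not move let the fingers close. It gives the time, the measured TCP pose, the force, the opening and the grip force at its end, in the units of the state.
- get_state(): the state, without advancing time (a new reading comes with each control period).
- read_camera(name): name is "scene" or "top" or "wrist"; returns a dict with "image" (400x640x3 uint8, red, green, blue), "z_map" (400x640 float32, m along the optical axis (not along the pixel's ray), 0 where there is no reading), "fx", "fy", "cx", "cy" (pixels), "position" and "attitude" of the camera in the world. Camera axes: x right, y down, z forward; pixel columns grow to the right and rows downward; lengths in m; the calibration is good to about 2 mm. A picture is of the moment at which its call begins.
- order.job_done(): hands the job in; it is judged then, once.
The state is a dict: "time": time; "qpos": joint angles; "joint_velocities": joint speeds; "joint_torque": joint torques, N m; "ee_pos": TCP position; "ee_rot": TCP orientation; "force": force on the tool from outside, world axes, zero at the start; "torque": the same for the moment, N m; "opening": finger opening in m; "grip_force": force on a finger pad.
Only numpy, scipy, OpenCV 4.12 (cv2) and the standard library are available. Lean on these libraries where they do the work, as an engineer would, in place of code of your own. Each camera call takes 0.05 s, during which the arm holds its last target. There are 200 camera calls.

TASK

The orange coffee-grinder unit lying on the bench has fallen over. Stand it up on its base on the bench without dropping it, then lift it and hold it steady and level over the middle of the up-looking inspection camera, its base about 10 cm above the camera's window; finish while still holding it there, for that is when the picture is taken. Nothing may touch the camera, and leave the standing grinder, the bowl of screws and the box of blades where they are.

Things in the scene. Friction and masses are not known exactly. Their poses are not given: they have to be found in the camera images.
- grinder: fallen unit, 140 mm high, 0.32-0.6 kg, weight low. Round orange skirt: 92 mm across at 0-14 mm, 66 mm at 76, 70 mm collar to 86; on it an open steel cup, 60 mm across, wall 2, from 86 to 140 mm. Origin: centre of the flat base; z points from base to cup mouth (up when standing). Starts lying on skirt rim and cup rim, mouth roughly to the left (+y), origin 47 mm up, z dipping 7 deg to the mouth
- cup_middle (a point): on the grinder's axis, halfway up its steel cup, 113 mm from the base: where the cup can be gripped across its 60 mm
- station: the up-looking inspection camera, bolted to the bench (fixed): steel foot plate 130 x 110 x 8 mm, blue finned housing 94 x 94 mm, up to 60 mm, on top a white ring light 88 mm across up to 66 mm high with a dark round window in its middle. Origin: centre of its underside on the bench, z up
- window (a point): centre of the camera's window, the topmost face of the camera, 66 mm above the bench
- neighbour: bystander: another grinder of the same make, standing upright on its base; origin at the centre of its base
- screw_bowl: bystander: steel bowl full of screws, 92 mm across the rim, 44 mm high with the screws heaped to about 60 mm; origin at the centre of its underside
- blade_box: bystander: white plastic box 110 x 160 x 50 mm with loose blades, origin at the centre of its underside
- bench: the metal work bench, its top is the surface at height 0

How it is judged:
By the outcome, as a careful person would: the job done as asked, in the order asked, and still so for the second after the job is handed in, while the arm keeps its last pose, push and grip.
It also fails if it takes over 67 s, if anything falls off the work surface, if the arm or the gripper's body presses on something with over 40 N, if the wrist force passes 120 N, or if a joint passes its speed limit or range.

## Working session

There is one attempt and no reset: what is moved stays moved. The work goes in short steps, Python scripts to look and compute and a tool call to move; the robot and the scene stay as the last step left them, time stands still between calls to the robot, and variables do not carry over. Pictures are saved under pics/ and viewed, at most 10 in all, crops included, and the job is handed in when it is done.

Besides the shell and the picture viewer there is one more tool, called by a JSON object that holds its "name" and its "arguments", one argument or row to a line. carry_out: Moves the arm, as the interface text tells. Scaled input: -1 to 1 covers 25 cm each way for a shift and 180 degrees each way for a turn. Its arguments: {"type":"object","properties":{"targets":{"type":"array"},"jaw":{"type":"number"}},"required":["targets"]}

```bash
mkdir -p pics; ls; cat > h.py <<'E'
import numpy as np, cv2
from scipy.spatial.transform import Rotation as R
from bench import get_state, read_camera, order
def cloud(c):
    z=c["z_map"]; v,u=np.indices(z.shape)
    P=np.stack([(u-c["cx"])/c["fx"]*z,(v-c["cy"])/c["fy"]*z,z],-1)
    a=np.array(c["attitude"]); M=R.from_quat(a).as_matrix() if a.size==4 else a.reshape(3,3)
    W=P@M.T+np.array(c["position"]); W[z<=0]=np.nan
    return W
def save(c,n): cv2.imwrite("pics/"+n+".png",c["image"][:,:,::-1])
E
python3 - <<'E'
from h import *
s=get_state(); print({k:np.round(v,3) for k,v in s.items()})
ims=[]
for n in("scene","top"):
    c=read_camera(n); ims.append(c["image"]); print(n,c["position"],c["attitude"],c["fx"],c["cx"],c["cy"])
    np.savez(n+".npz",W=cloud(c),im=c["image"])
    W=cloud(c); hsv=cv2.cvtColor(c["image"],cv2.COLOR_RGB2HSV)
    m=((hsv[...,0]<18)&(hsv[...,0]>4)&(hsv[...,1]>140)&(hsv[...,2]>80)).astype(np.uint8)
    k,l,st,ce=cv2.connectedComponentsWithStats(m)
    for i in range(1,k):
        if st[i,4]>80: 
            p=W[l==i]; print("orange",st[i],np.nanmin(p,0).round(3),np.nanmax(p,0).round(3),np.nanmean(p,0).round(3))
    m=((hsv[...,0]<130)&(hsv[...,0]>95)&(hsv[...,1]>120)).astype(np.uint8)
    k,l,st,ce=cv2.connectedComponentsWithStats(m)
    for i in range(1,k):
        if st[i,4]>80: 
            p=W[l==i]; print("blue",st[i],np.nanmin(p,0).round(3),np.nanmax(p,0).round(3))
cv2.imwrite("pics/a.png",cv2.resize(np.vstack(ims),(480*1,600))[:,:,::-1])
E
```

```text
pics
{'time': np.float64(0.0), 'qpos': array([-0.956,  0.256,  0.107, -0.   , -1.424, -0.285]), 'joint_velocities': array([ 0.   , -0.001,  0.001,  0.001,  0.001,  0.001]), 'joint_torque': array([-1.0000e-03, -3.8662e+01,  2.3794e+01,  5.3650e+00, -6.0000e-03,
       -0.0000e+00]), 'ee_pos': array([ 0.178, -0.52 ,  0.249]), 'ee_rot': array([-0.164,  0.986,  0.001, -0.   ]), 'force': array([ 0.389,  0.505, -0.821]), 'torque': array([ 0.04 , -0.029,  0.039]), 'grip_force': np.float64(0.0), 'opening': np.float64(0.086)}
scene [ 1.39579249 -0.38937748  1.37192428] [ 0.81479563  0.50274209 -0.15569884 -0.24313852] 500.56053930434797 322.17448691598685 201.6253526800341
orange [301 194  28  26 535] [ 0.571 -0.097  0.044] [0.664 0.003 0.098] [ 0.627 -0.049  0.072]
orange [269 249  30  31 192] [ 0.7   -0.251  0.004] [ 0.783 -0.164  0.127] [ 0.757 -0.215  0.044]
blue [ 66   0  48  21 588] [-0.795 -0.536 -0.041] [ 0.241 -0.351  0.626]
blue [   0   14   82  103 2487] [-0.796 -0.829 -0.479] [ 0.201 -0.56   0.503]
blue [173  14  20  58 186] [-0.8   -0.122 -0.48 ] [-0.751 -0.103 -0.117]
blue [ 137   16   44   61 1253] [-0.8   -0.367 -0.477] [-0.756 -0.157 -0.108]
top [0.37647151 0.01657576 1.20664311] [-0.69422726  0.71282369 -0.0694889   0.07142961] 403.62117478953553 325.1778398059432 196.2626643382986
orange [395 140  16  12  89] [ 0.731 -0.234  0.08 ] [ 0.765 -0.19   0.09 ] [ 0.749 -0.214  0.085]
orange [389 143  23  22  86] [ 0.703 -0.233 -0.005] [ 0.787 -0.172  0.115] [ 0.72  -0.193  0.079]
orange [329 182  33  32 561] [ 0.557 -0.086  0.051] [0.65  0.006 0.095] [ 0.606 -0.041  0.074]
blue [190 221  28  35 168] [0.449 0.337 0.017] [0.546 0.404 0.066]
```

View pics/a.png

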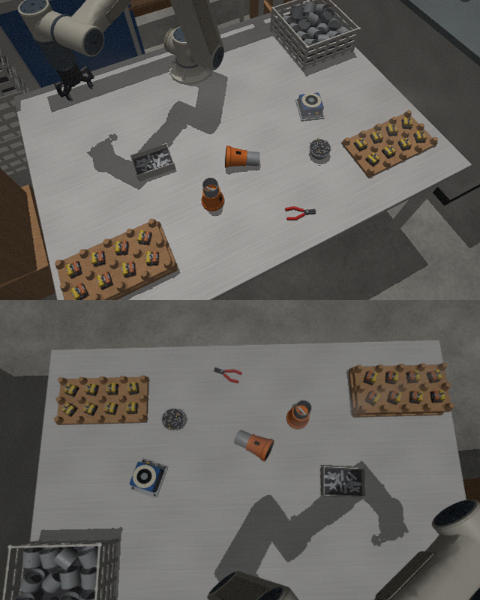

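```bash
python3 - <<'E'
from h import *
d={n:np.load(n+".npz") for n in("scene","top")}
Wt,Ws=d["top"]["W"],d["scene"]["W"]
P=np.concatenate([Wt.reshape(-1,3),Ws.reshape(-1,3)]); P=P[~np.isnan(P[:,0])]
T=Wt.reshape(-1,3)
g=P[(P[:,2]>.02)&(P[:,2]<.12)&(abs(P[:,0]-.62)<.09)&(P[:,1]>-.1)&(P[:,1]<.14)]
# exclude neighbour
g=g[np.hypot(g[:,0]-.75,g[:,1]+.21)>.09]
c=g[:,:2].mean(0); w,v=np.linalg.eigh(np.cov((g[:,:2]-c).T)); a=v[:,1]*np.sign(v[1,1])
for it in range(4):
    n=np.array([a[1],-a[0]]); t=(g[:,:2]-c)@a; s=(g[:,:2]-c)@n
    cs=[]
    for lo in np.arange(-.07,.08,.012):
        m=(t>lo)&(t<lo+.012)
        if m.sum()<25: continue
        A=np.c_[s[m],g[m,2],np.ones(m.sum())]; b=s[m]**2+g[m,2]**2
        k=np.linalg.lstsq(A,b,rcond=None)[0]; r=np.sqrt(k[2]+(k[0]**2+k[1]**2)/4)
        cs.append((lo+.006,k[0]/2,k[1]/2,r,m.sum(),g[m,2].max()))
    cs=np.array(cs); f=np.polyfit(cs[:,0],cs[:,1],1)
    c=c+n*f[1]; a=a+n*f[0]; a/=np.linalg.norm(a)
print(cs.round(4)); print("c",c,"a",a,"yaw",np.degrees(np.arctan2(a[1],a[0])),"t range",np.percentile(t,[.5,2,98,99.5]))
# others from the top view
def rep(n,m): q=P[m]; print(n,q.min(0).round(3),q.max(0).round(3),((q.min(0)+q.max(0))/2).round(3),len(q))
X,Y,Z=P.T
st=(abs(X-.5)<.1)&(abs(Y-.37)<.1)
rep("station housing",st&(Z>.03)&(Z<.08)); rep("ring",st&(Z>.063)&(Z<.08)); rep("foot",st&(Z>.005)&(Z<.015))
rep("bowl",(abs(X-.66)<.07)&(abs(Y-.28)<.08)&(Z>.03)&(Z<.1))
rep("neigh cup",(np.hypot(X-.745,Y+.2)<.08)&(Z>.125)&(Z<.16))
rep("box",(abs(X-.45)<.12)&(abs(Y+.27)<.15)&(Z>.02)&(Z<.08))
im=np.hstack([cv2.resize(d["top"]["im"][60:310,150:470],None,fx=1.2,fy=1.2),cv2.resize(d["scene"]["im"][100:350,240:500],None,fx=1.2,fy=1.2)])
cv2.imwrite("pics/b.png",im[:,:,::-1]); 
E
```

```text
[[-6.40e-02 -4.00e-04  5.48e-02  3.20e-02  1.37e+02  8.90e-02]
 [-5.20e-02  2.00e-04  4.75e-02  4.40e-02  2.42e+02  9.77e-02]
 [-4.00e-02  6.00e-04  4.87e-02  3.87e-02  2.20e+02  9.44e-02]
 [-2.80e-02 -1.00e-04  4.51e-02  3.72e-02  2.02e+02  8.76e-02]
 [-1.60e-02 -0.00e+00  4.45e-02  3.53e-02  1.91e+02  8.54e-02]
 [-4.00e-03  4.00e-04  4.42e-02  3.26e-02  1.79e+02  8.21e-02]
 [ 8.00e-03 -2.00e-04  4.08e-02  3.19e-02  1.75e+02  8.17e-02]
 [ 2.00e-02  1.00e-04  3.90e-02  3.19e-02  1.72e+02  7.47e-02]
 [ 3.20e-02  1.00e-04  3.91e-02  2.71e-02  1.57e+02  7.44e-02]
 [ 4.40e-02 -6.00e-04  3.50e-02  2.80e-02  1.55e+02  6.56e-02]
 [ 5.60e-02 -6.00e-04  3.44e-02  2.73e-02  1.54e+02  6.52e-02]
 [ 6.80e-02 -2.00e-04  3.31e-02  2.75e-02  1.51e+02  6.52e-02]
 [ 8.00e-02  8.00e-04  3.59e-02  2.39e-02  4.90e+01  6.38e-02]]
c [ 0.62492984 -0.02488236] a [0.47131774 0.88196349] yaw 61.880132262867214 t range [-0.06595343 -0.06348795  0.0743528   0.07748638]
station housing [0.447 0.335 0.03 ] [0.57  0.461 0.075] [0.509 0.398 0.053] 2015
ring [0.452 0.341 0.063] [0.565 0.443 0.075] [0.508 0.392 0.069] 1069
foot [0.402 0.273 0.005] [0.6   0.47  0.015] [0.501 0.371 0.01 ] 724
bowl [0.689 0.254 0.036] [0.73  0.343 0.06 ] [0.71  0.298 0.048] 549
neigh cup [ 0.706 -0.236  0.125] [ 0.769 -0.176  0.145] [ 0.738 -0.206  0.135] 257
box [ 0.408 -0.42   0.02 ] [ 0.534 -0.279  0.057] [ 0.471 -0.349  0.039] 2694
```

View pics/b.png

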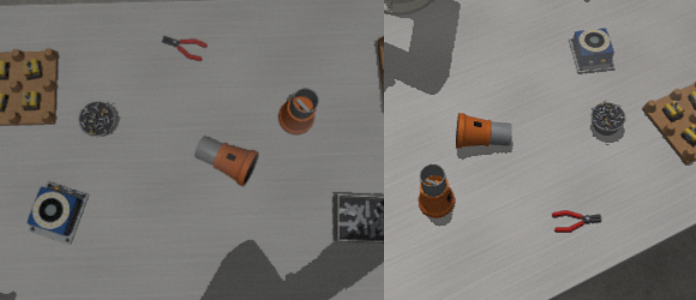

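The fallen grinder lies with its cup pointing to the upper left at about (225,160) in the left (top) crop. The station is at (55,210), the bowl at (97,118) and the standing grinder at (298,110). The cup middle works out at about (0.647, 0.017, 0.033), with the axis at a yaw of 61.9°.

{"name": "carry_out", "arguments": {
  "targets": [
    [[0,0,0],-0.048],
    [[0,0,0],-0.048],
    [[0,0,0],-0.048],
    [[0,0,0],-0.048],
    [[0,0,0],-0.048],
    [[-0.232,-0.054,0],0],
    [[-0.232,-0.054,0],0],
    [[-0.232,-0.054,0],0],
    [[-0.232,-0.054,0],0],
    [[-0.232,-0.054,0],0]
  ],
  "jaw": 1
}}

```text
time: 1.35
ee_pos: [0.3743, -0.2939, 0.2501]
ee_rot: [-0.516, 0.857, 0.0, -0.0]
force: [0.9, 0.4, -0.1]
opening: 0.0853
grip_force: 0.0
```

{"name": "carry_out", "arguments": {
  "targets": [
    [[-0.232,-0.054,0],0],
    [[-0.232,-0.054,0],0],
    [[-0.232,-0.054,0],0],
    [[-0.232,-0.054,0],0],
    [[-0.232,-0.054,0],0],
    [[-0.232,-0.054,0],0],
    [[-0.232,-0.054,0],0],
    [[0,0,0],0],
    [[0,0,0],0]
  ]
}}

```text
time: 2.48
ee_pos: [0.6469, 0.019, 0.2495]
ee_rot: [-0.516, 0.857, 0.0, -0.001]
force: [-0.4, -0.9, -0.5]
opening: 0.0853
grip_force: 0.0
```

```bash
cat >> h.py <<'E'
def go(p,yaw_a=None):
    s=get_state(); T=R.from_quat(s["ee_rot"]).as_matrix(); d=T.T@(np.array(p)-s["ee_pos"])
    x=np.degrees(np.arctan2(T[1,0],T[0,0])); print("ee",np.round(s["ee_pos"],4),"yaw x",x.round(2),"tilt",T[:,2].round(3),"tool shift/.25:",(d/.25).round(4), "F",np.round(s["force"],1),"open",round(float(s["opening"]),4),"grip",round(float(s["grip_force"]),1),"t",s["time"],"q",np.round(s["qpos"],2))
    return s
E
python3 - <<'E'
from h import *
go([.6473,.0170,.035]); c=read_camera("wrist"); save(c,"w1"); W=cloud(c); np.save("w1.npy",W); print(c["position"])
a=np.array([.4713,.882]); n=np.array([a[1],-a[0]]); C=np.array([.6249,-.0249])
P=W.reshape(-1,3); P=P[(P[:,2]>.02)&(P[:,2]<.11)]; t=(P[:,:2]-C)@a; s=(P[:,:2]-C)@n
for lo in np.arange(-.072,.08,.008):
    m=(t>lo)&(t<lo+.008)&(abs(s)<.06)
    if m.sum()>50: print(round(lo+.004,3),m.sum(),np.percentile(s[m],[1,99]).round(4),round((np.percentile(s[m],1)+np.percentile(s[m],99))/2,4),P[m,2].max().round(4))
E
```

```text
ee [0.6469 0.019  0.2495] yaw x -117.88 tilt [-0.001 -0.    -1.   ] tool shift/.25: [ 0.0053 -0.0062  0.858 ] F [-0.4 -0.9 -0.5] open 0.0853 grip 0.0 t 2.475 q [ 0.27  0.46  0.4   0.   -1.51 -0.76]
[ 0.61538376 -0.03895039  0.37296005]
-0.06 431 [-0.0444  0.0434] -0.0005 0.0933
-0.052 1036 [-0.0437  0.0426] -0.0006 0.093
-0.044 987 [-0.0407  0.0403] -0.0002 0.092
-0.036 849 [-0.0383  0.0375] -0.0004 0.0876
-0.028 778 [-0.0375  0.0363] -0.0006 0.084
-0.02 752 [-0.0365  0.0353] -0.0006 0.083
-0.012 657 [-0.0349  0.0339] -0.0005 0.0817
-0.004 626 [-0.0344  0.0329] -0.0008 0.0798
0.004 588 [-0.033   0.0315] -0.0007 0.0778
0.012 567 [-0.0334  0.0315] -0.0009 0.0721
0.02 560 [-0.0333  0.0322] -0.0006 0.0724
0.028 426 [-0.0303  0.0276] -0.0014 0.0715
0.036 453 [-0.0291  0.028 ] -0.0005 0.0666
0.044 439 [-0.0294  0.0286] -0.0004 0.0646
0.052 417 [-0.0297  0.0273] -0.0012 0.0643
0.06 418 [-0.0304  0.0276] -0.0014 0.0626
0.068 409 [-0.0293  0.0281] -0.0006 0.0609
0.076 271 [-0.0287  0.0269] -0.0009 0.0601
```

View pics/w1.png

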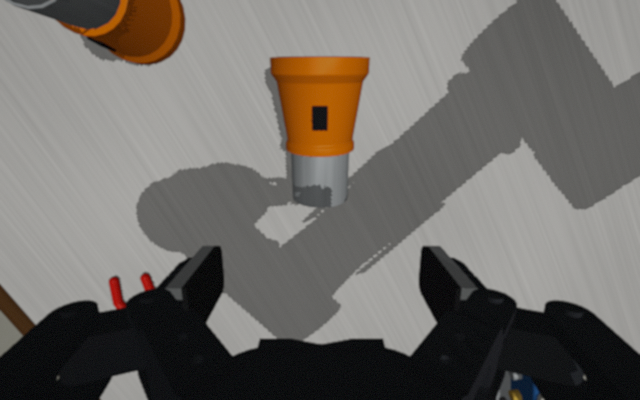

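The wrist view shows the grinder axis along column 320 between rows 60 and 205. The open jaws are at about (200,265) and (440,265), so they are centred and parallel to it. Descending now, then closing just onto the cup.

{"name": "carry_out", "arguments": {
  "targets": [
    [[0,-0.003,0.2],0],
    [[0,0,0.2],0],
    [[0,0,0.2],0],
    [[0,0,0.16],0],
    [[0,0,0.1],0],
    [[0,0,0],0],
    [[0,0,0],0]
  ]
}}

```text
time: 3.4
ee_pos: [0.6485, 0.018, 0.0373]
ee_rot: [-0.516, 0.857, -0.001, 0.001]
force: [0.6, 0.1, 0.2]
opening: 0.0855
grip_force: 0.0
```

{"name": "carry_out", "arguments": {
  "targets": [
    [[0,0,0],0],
    [[0,0,0],0],
    [[0,0,0],0],
    [[0,0,0],0],
    [[0,0,0],0],
    [[0,0,0],0],
    [[0,0,0],0],
    [[0,0,0],0]
  ],
  "jaw": 0.68
}}

```text
time: 4.4
ee_pos: [0.6489, 0.0184, 0.0375]
ee_rot: [-0.516, 0.857, -0.001, 0.001]
force: [-0.0, -1.1, 5.4]
opening: 0.059
grip_force: 57.8
```

{"name": "carry_out", "arguments": {
  "targets": [
    [[0.011,0,-0.04],0],
    [[0.016,0,-0.039],0],
    [[0.022,0,-0.037],0],
    [[0,0,0],0],
    [[0,0,0],0]
  ]
}}

```text
time: 5.03
ee_pos: [0.6417, 0.0077, 0.0639]
ee_rot: [-0.516, 0.857, 0.0, -0.0]
force: [0.1, 0.5, -4.5]
opening: 0.0587
grip_force: 58.0
```

```bash
cat >> h.py <<'E'
def look(names=("scene","top","wrist")):
    C=np.array([.6249,-.0249]); a=np.array([.4713,.882]); out=[]; L=[]
    for n in names:
        c=read_camera(n); W=cloud(c); save(c,"last_"+n)
        hsv=cv2.cvtColor(c["image"],cv2.COLOR_RGB2HSV)
        m=(hsv[...,0]<18)&(hsv[...,0]>4)&(hsv[...,1]>140)&(hsv[...,2]>60)
        L.append(W[m])
    P=np.concatenate(L); P=P[~np.isnan(P[:,0])]; P=P[np.hypot(P[:,0]-.745,P[:,1]+.205)>.08]; P=P[np.hypot(P[:,0]-get_state()["ee_pos"][0],P[:,1]-get_state()["ee_pos"][1])<.17]
    t=(P[:,:2]-C)@a; print("orange n",len(P),"t",np.percentile(t,[1,50,99]).round(3),"z",np.percentile(P[:,2],[1,50,99]).round(3),"tcp t",((get_state()["ee_pos"][:2]-C)@a).round(4))
E
python3 - <<'E'
from h import *
go([.65,.02,.05]); look()
a=cv2.imread("pics/last_scene.png")[130:280,240:440]; b=cv2.imread("pics/last_wrist.png")
cv2.imwrite("pics/l1.png",np.hstack([cv2.resize(a,(400,300)),cv2.resize(b,(400,300))]))
E
```

```text
ee [0.6417 0.0077 0.0639] yaw x -117.92 tilt [-0.001  0.    -1.   ] tool shift/.25: [-0.059  -0.0066  0.0558] F [ 0.1  0.5 -4.5] open 0.0587 grip 58.0 t 5.025 q [ 0.25  0.54  0.06 -0.   -1.09 -0.74]
orange n 47886 t [-0.056 -0.033  0.01 ] z [0.078 0.097 0.108] tcp t 0.0368
```

View pics/l1.png

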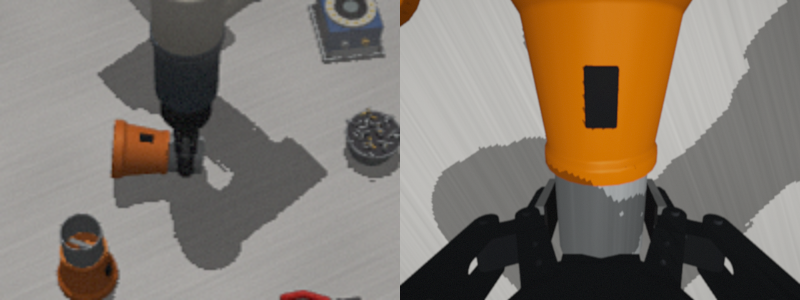

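The grinder is held clear with the skirt still roughly horizontal (left crop (140,150)), so the pads resist pivoting. I'll lower the rim to the bench and check how the grip force depends on the jaw setting.

{"name": "carry_out", "arguments": {
  "targets": [
    [[0,0,0.03],0],
    [[0,0,0],0],
    [[0,0,0],0]
  ]
}}

```text
time: 5.55
ee_pos: [0.6419, 0.0077, 0.0565]
ee_rot: [-0.516, 0.857, -0.0, -0.0]
force: [-0.3, 0.4, -4.8]
opening: 0.0591
grip_force: 58.0
```

{"name": "carry_out", "arguments": {
  "targets": [
    [[0,0,0],0],
    [[0,0,0],0],
    [[0,0,0],0]
  ],
  "jaw": 0.69
}}

```text
time: 5.92
ee_pos: [0.642, 0.0077, 0.0569]
ee_rot: [-0.516, 0.857, -0.0, 0.0]
force: [0.3, -0.8, -4.7]
opening: 0.059
grip_force: 56.7
```

```bash
python3 - <<'E'
from h import *
go([.65,.02,.05]); look()
E
```

```text
ee [0.642  0.0077 0.0569] yaw x -117.91 tilt [ 0.  0. -1.] tool shift/.25: [-0.0584 -0.0054  0.0276] F [ 0.3 -0.8 -4.7] open 0.059 grip 56.7 t 5.925 q [ 0.25  0.55  0.05 -0.   -1.07 -0.74]
orange n 47874 t [-0.056 -0.033  0.01 ] z [0.072 0.09  0.101] tcp t 0.0368
```

{"name": "carry_out", "arguments": {
  "targets": [
    [[0,0,0.02],0],
    [[0,0,0],0]
  ]
}}

```text
time: 6.32
ee_pos: [0.6415, 0.0077, 0.051]
ee_rot: [-0.516, 0.857, 0.0, -0.001]
force: [-0.6, 0.6, -5.3]
opening: 0.0592
grip_force: 56.7
```

{"name": "carry_out", "arguments": {
  "targets": [
    [[0,0,0],0],
    [[0,0,0],0]
  ],
  "jaw": 0.695
}}

```text
time: 6.58
ee_pos: [0.6421, 0.0077, 0.0519]
ee_rot: [-0.516, 0.857, -0.0, 0.0]
force: [0.3, -0.5, -3.6]
opening: 0.0594
grip_force: 44.3
```

{"name": "carry_out", "arguments": {
  "targets": [
    [[0,0,0],0],
    [[0,0,0],0]
  ],
  "jaw": 0.7
}}

```text
time: 6.82
ee_pos: [0.642, 0.0077, 0.052]
ee_rot: [-0.516, 0.857, -0.0, 0.0]
force: [-0.6, -0.3, -4.2]
opening: 0.0598
grip_force: 32.5
```

```bash
python3 - <<'E'
from h import *
go([.65,.02,.05]); look()
E
```

```text
ee [0.642  0.0077 0.052 ] yaw x -117.9 tilt [ 0. -0. -1.] tool shift/.25: [-0.0585 -0.0051  0.0079] F [-0.6 -0.3 -4.2] open 0.0598 grip 32.5 t 6.825 q [ 0.25  0.55  0.04  0.   -1.06 -0.74]
orange n 43515 t [-0.059 -0.033  0.007] z [0.061 0.079 0.087] tcp t 0.0368
```

Grip force follows the jaw setting, and at about 32 N the grinder slips in rotation with its rim on the bench. I'll continue the arc about the rim with a light grip.

{"name": "carry_out", "arguments": {
  "targets": [
    [[0.02,0,-0.037],0],
    [[0.022,0,-0.035],0],
    [[0.026,0,-0.033],0],
    [[0.028,0,-0.032],0],
    [[0,0,0],0],
    [[0,0,0],0]
  ],
  "jaw": 0.703
}}

```text
time: 7.72
ee_pos: [0.6313, -0.0135, 0.0864]
ee_rot: [-0.516, 0.857, -0.0, 0.001]
force: [0.8, 1.6, -2.4]
opening: 0.0599
grip_force: 26.5
```

```bash
python3 - <<'E'
from h import *
go([.65,.02,.05]); look()
E
```

```text
ee [ 0.6313 -0.0135  0.0864] yaw x -117.89 tilt [ 0.001 -0.    -1.   ] tool shift/.25: [-0.1534 -0.0033  0.1458] F [ 0.8  1.6 -2.4] open 0.0599 grip 26.5 t 7.725 q [ 0.23  0.5   0.05  0.   -1.12 -0.71]
orange n 33926 t [-0.091 -0.059 -0.022] z [0.063 0.089 0.103] tcp t 0.0132
```

{"name": "carry_out", "arguments": {
  "targets": [
    [[0.032,0,-0.028],0],
    [[0.033,0,-0.026],0],
    [[0.036,0,-0.023],0],
    [[0.038,0,-0.02],0],
    [[0.04,0,-0.016],0],
    [[0.04,0,-0.013],0],
    [[0,0,0],0],
    [[0,0,0],0]
  ],
  "jaw": 0.705
}}

```text
time: 8.88
ee_pos: [0.6058, -0.0625, 0.1192]
ee_rot: [-0.516, 0.857, -0.001, 0.001]
force: [0.9, 3.5, 6.7]
opening: 0.0603
grip_force: 23.2
```

```bash
python3 - <<'E'
from h import *
go([.65,.02,.05]); look()
a=cv2.imread("pics/last_scene.png")[130:280,200:400]; b=cv2.imread("pics/last_wrist.png")
cv2.imwrite("pics/l2.png",np.hstack([cv2.resize(a,(400,300)),cv2.resize(b,(400,300))]))
E
```

```text
ee [ 0.6058 -0.0625  0.1192] yaw x -117.9 tilt [ 0.003 -0.    -1.   ] tool shift/.25: [-0.3739 -0.001   0.2774] F [0.9 3.5 6.7] open 0.0603 grip 23.2 t 8.875 q [ 0.15  0.44  0.03  0.   -1.16 -0.64]
orange n 21417 t [-0.145 -0.105 -0.062] z [0.048 0.084 0.115] tcp t -0.0421
```

View pics/l2.png

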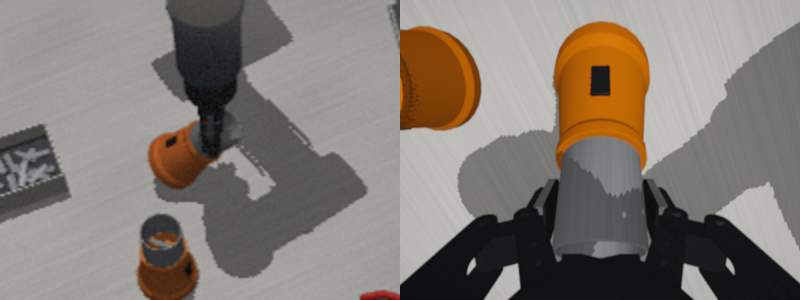

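The left crop shows the grinder tilted to about 50° with its skirt rim on the bench at (170,180). The wrist view confirms the cup is between the pads. Continuing along the arc.

{"name": "carry_out", "arguments": {
  "targets": [
    [[0.042,0,-0.016],0],
    [[0.042,0,-0.008],0],
    [[0.042,0,-0.002],0],
    [[0.043,0,0.002],0],
    [[0.042,0,0.006],0],
    [[0.042,0,0.009],0],
    [[0,0,0],0],
    [[0,0,0],0]
  ]
}}

```text
time: 10.02
ee_pos: [0.5761, -0.1201, 0.1224]
ee_rot: [-0.516, 0.857, -0.002, 0.001]
force: [-0.7, -1.9, 12.7]
opening: 0.0602
grip_force: 28.8
```

```bash
python3 - <<'E'
from h import *
go([.65,.02,.05]); look()
a=cv2.imread("pics/last_scene.png")[130:280,200:400]; b=cv2.imread("pics/last_wrist.png")
cv2.imwrite("pics/l3.png",np.hstack([cv2.resize(a,(400,300)),cv2.resize(b,(400,300))]))
E
```

```text
ee [ 0.5761 -0.1201  0.1224] yaw x -117.92 tilt [ 0.003 -0.003 -1.   ] tool shift/.25: [-0.6338  0.0023  0.289 ] F [-0.7 -1.9 12.7] open 0.0602 grip 28.8 t 10.025 q [ 0.06  0.4  -0.03  0.   -1.15 -0.55]
orange n 10490 t [-0.166 -0.14  -0.082] z [0.023 0.07  0.1  ] tcp t -0.1069
```

View pics/l3.png

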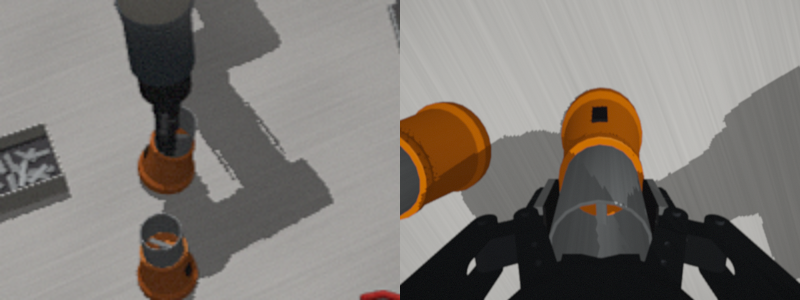

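It is nearly upright. In the left crop the base is at (168,180) and the cup mouth leans slightly to the right. Finishing the arc.

{"name": "carry_out", "arguments": {
  "targets": [
    [[0.02,0,0.004],0],
    [[0.02,0,0.004],0],
    [[0.018,0,0.005],0],
    [[0,0,0],0],
    [[0,0,0],0]
  ]
}}

```text
time: 10.8
ee_pos: [0.5693, -0.1327, 0.1188]
ee_rot: [-0.516, 0.857, -0.002, 0.001]
force: [0.8, -2.0, 10.5]
opening: 0.0605
grip_force: 31.3
```

```bash
python3 - <<'E'
from h import *
go([.65,.02,.05]); look()
c=read_camera("scene"); W=cloud(c); e=get_state()["ee_pos"]
P=np.concatenate([W.reshape(-1,3),cloud(read_camera("top")).reshape(-1,3)])
C=np.array([.6249,-.0249]); a=np.array([.4713,.882]); n=np.array([a[1],-a[0]])
P=P[np.hypot(P[:,0]-e[0],P[:,1]-e[1])<.08]; t=(P[:,:2]-C)@a; s=(P[:,:2]-C)@n
for lo in np.arange(0.0,.15,.01):
    m=(P[:,2]>lo)&(P[:,2]<lo+.01); print(round(lo,2),m.sum(),*(np.percentile(t[m],[2,98]).round(3) if m.sum() else []),*(np.percentile(s[m],[2,98]).round(3) if m.sum() else []))
E
```

```text
ee [ 0.5693 -0.1327  0.1188] yaw x -117.92 tilt [ 0.003 -0.003 -1.   ] tool shift/.25: [-0.691   0.002   0.2745] F [ 0.8 -2.  10.5] open 0.0605 grip 31.3 t 10.8 q [ 0.04  0.39 -0.04  0.   -1.13 -0.53]
orange n 10107 t [-0.168 -0.146 -0.089] z [0.017 0.071 0.094] tcp t -0.1212
0.0 808 -0.196 -0.047 -0.069 0.073
0.01 122 -0.164 -0.079 -0.044 0.048
0.02 161 -0.167 -0.081 -0.041 0.045
0.03 81 -0.161 -0.081 -0.034 0.042
0.04 73 -0.156 -0.083 -0.033 0.04
0.05 77 -0.159 -0.084 -0.032 0.04
0.06 81 -0.157 -0.082 -0.031 0.036
0.07 50 -0.152 -0.087 -0.023 0.036
0.08 143 -0.147 -0.081 -0.031 0.037
0.09 72 -0.149 -0.087 -0.028 0.036
0.1 50 -0.125 -0.086 -0.028 0.036
0.11 46 -0.128 -0.085 -0.029 0.046
0.12 48 -0.121 -0.082 -0.028 0.044
0.13 36 -0.111 -0.083 -0.029 0.042
0.14 35 -0.116 -0.081 -0.034 0.035
```

{"name": "carry_out", "arguments": {
  "targets": [
    [[0.014,0,0.003],0],
    [[0.014,0,0.003],0],
    [[0,0,0],0],
    [[0,0,0],0]
  ]
}}

```text
time: 11.55
ee_pos: [0.566, -0.1385, 0.1166]
ee_rot: [-0.516, 0.857, -0.002, 0.001]
force: [1.6, -0.8, 6.7]
opening: 0.0603
grip_force: 32.4
```

```bash
cat >> h.py <<'E'
def prof(r=.08,bands=((.008,.02),(.075,.09),(.09,.11),(.11,.138)),dz=0):
    P=np.concatenate([cloud(read_camera(n)).reshape(-1,3) for n in("scene","top")]); e=get_state()["ee_pos"]
    C=np.array([.6249,-.0249]); a=np.array([.4713,.882]); n=np.array([a[1],-a[0]])
    P=P[np.hypot(P[:,0]-e[0],P[:,1]-e[1])<r]; t=(P[:,:2]-C)@a; s=(P[:,:2]-C)@n
    for lo,hi in bands:
        m=(P[:,2]-dz>lo)&(P[:,2]-dz<hi); k=np.percentile(t[m],[2,98]); j=np.percentile(s[m],[2,98]); print(lo,m.sum(),k.round(4),k.mean().round(4),j.round(4),j.mean().round(4))
    W=cloud(read_camera("wrist")).reshape(-1,3); W=W[(np.hypot(W[:,0]-e[0],W[:,1]-e[1])<r)&(W[:,2]>dz+.128)&(W[:,2]<dz+.155)]
    t=(W[:,:2]-C)@a; print("wrist top pts",len(W),"mouth z slope",np.polyfit(t,W[:,2],1).round(3) if len(W)>50 else "")
E
python3 - <<'E'
from h import *
go([.65,.02,.05]); look(); prof()
E
```

```text
ee [ 0.566  -0.1385  0.1166] yaw x -117.94 tilt [ 0.003 -0.002 -1.   ] tool shift/.25: [-0.7179  0.0011  0.266 ] F [ 1.6 -0.8  6.7] open 0.0603 grip 32.4 t 11.55 q [ 0.03  0.39 -0.05  0.   -1.13 -0.52]
orange n 10101 t [-0.168 -0.147 -0.09 ] z [0.015 0.073 0.092] tcp t -0.128
0.008 174 [-0.1673 -0.0784] -0.1229 [-0.0439  0.0486] 0.0024
0.075 157 [-0.1527 -0.0874] -0.1201 [-0.0311  0.0352] 0.002
0.09 106 [-0.135  -0.0895] -0.1122 [-0.0308  0.0373] 0.0032
0.11 135 [-0.1302 -0.0883] -0.1092 [-0.0293  0.0457] 0.0082
wrist top pts 10125 mouth z slope [-0.095  0.129]
```

{"name": "carry_out", "arguments": {
  "targets": [
    [[0.01,0,0.002],0],
    [[0.01,0,0.002],0],
    [[0,0,0],0],
    [[0,0,0],0]
  ]
}}

```text
time: 12.35
ee_pos: [0.5638, -0.1422, 0.1151]
ee_rot: [-0.516, 0.857, -0.001, 0.001]
force: [2.5, -0.8, 6.2]
opening: 0.0605
grip_force: 33.1
```

```bash
python3 - <<'E'
from h import *
go([.65,.02,.05]); look(); prof()
E
```

```text
ee [ 0.5638 -0.1422  0.1151] yaw x -117.93 tilt [ 0.003 -0.001 -1.   ] tool shift/.25: [-7.348e-01  1.000e-04  2.603e-01] F [ 2.5 -0.8  6.2] open 0.0605 grip 33.1 t 12.35 q [ 0.02  0.39 -0.05  0.   -1.12 -0.51]
orange n 10119 t [-0.169 -0.147 -0.091] z [0.014 0.084 0.091] tcp t -0.1323
0.008 183 [-0.1695 -0.0785] -0.124 [-0.0436  0.0463] 0.0014
0.075 167 [-0.1475 -0.0902] -0.1188 [-0.032   0.0352] 0.0016
0.09 104 [-0.1307 -0.093 ] -0.1118 [-0.0289  0.0358] 0.0035
0.11 130 [-0.1356 -0.0936] -0.1146 [-0.0289  0.0435] 0.0073
wrist top pts 11507 mouth z slope [0.046 0.15 ]
```

Cup and base axes now agree within 1 mm in the mask measurements, so it is upright. I'll release, let it stand, centre the tool and re-grip firmly.

{"name": "carry_out", "arguments": {
  "targets": [
    [[0,0,0],0],
    [[0,0,0],0],
    [[0,0,0],0],
    [[0,0,0],0]
  ],
  "jaw": 0.74
}}

```text
time: 13.15
ee_pos: [0.5628, -0.1414, 0.1138]
ee_rot: [-0.516, 0.857, 0.0, -0.0]
force: [2.0, -2.2, 1.9]
opening: 0.0631
grip_force: 1.3
```

{"name": "carry_out", "arguments": {
  "targets": [
    [[0,0,0],0],
    [[0,0,0],0],
    [[0,0,0],0],
    [[0,0,0],0]
  ],
  "jaw": 0.95
}}

```text
time: 13.65
ee_pos: [0.5629, -0.141, 0.1138]
ee_rot: [-0.516, 0.857, 0.0, -0.0]
force: [0.5, 1.1, -0.1]
opening: 0.0814
grip_force: 0.0
```

```bash
python3 - <<'E'
from h import *
go([.65,.02,.05]); look(); prof()
W=cloud(read_camera("wrist")); e=get_state()["ee_pos"]; P=W.reshape(-1,3)
P=P[(np.hypot(P[:,0]-e[0],P[:,1]-e[1])<.06)&(P[:,2]>.132)&(P[:,2]<.146)]
(x,y),rr=cv2.minEnclosingCircle(P[:,:2].astype(np.float32)); print("mouth",x,y,rr,len(P))
a=cv2.imread("pics/last_scene.png")[130:280,200:400]; b=cv2.imread("pics/last_wrist.png")
cv2.imwrite("pics/l4.png",np.hstack([cv2.resize(a,(400,300)),cv2.resize(b,(400,300))]))
E
```

```text
ee [ 0.5629 -0.141   0.1138] yaw x -117.9 tilt [-0.001  0.    -1.   ] tool shift/.25: [-0.7324 -0.0067  0.2552] F [ 0.5  1.1 -0.1] open 0.0814 grip 0.0 t 13.65 q [ 0.02  0.39 -0.06 -0.   -1.13 -0.51]
orange n 10177 t [-0.169 -0.146 -0.091] z [0.013 0.085 0.088] tcp t -0.1317
0.008 175 [-0.1702 -0.0787] -0.1245 [-0.0433  0.0462] 0.0015
0.075 151 [-0.1377 -0.0903] -0.114 [-0.0316  0.035 ] 0.0017
0.09 99 [-0.1375 -0.0949] -0.1162 [-0.028   0.0444] 0.0082
0.11 130 [-0.1327 -0.0939] -0.1133 [-0.0291  0.0541] 0.0125
wrist top pts 9600 mouth z slope [-0.14  0.12]
mouth 0.5590243339538574 -0.14722001552581787 0.054508890956640244 5750
```

View pics/l4.png

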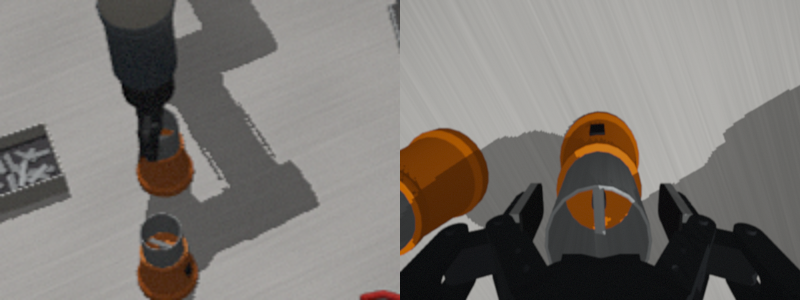

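The left crop shows the grinder standing by itself at (165,175). The wrist view shows it centred between the open jaws. Re-gripping on centre.

{"name": "carry_out", "arguments": {
  "targets": [
    [[-0.03,-0.003,0],0],
    [[0,0,0],0],
    [[0,0,0],0]
  ]
}}

```text
time: 14.38
ee_pos: [0.5673, -0.1347, 0.114]
ee_rot: [-0.516, 0.857, 0.0, -0.0]
force: [0.2, -0.4, -0.2]
opening: 0.0809
grip_force: 0.0
```

{"name": "carry_out", "arguments": {
  "targets": [
    [[0,0,0],0],
    [[0,0,0],0],
    [[0,0,0],0],
    [[0,0,0],0],
    [[0,0,0],0],
    [[0,0,0],0]
  ],
  "jaw": 0.66
}}

```text
time: 15.12
ee_pos: [0.5676, -0.135, 0.1145]
ee_rot: [-0.516, 0.857, -0.0, 0.0]
force: [0.3, -0.4, 4.4]
opening: 0.0599
grip_force: 64.4
```

{"name": "carry_out", "arguments": {
  "targets": [
    [[0,0,-0.04],0],
    [[0,0,-0.1],0],
    [[0,0,-0.2],0],
    [[0,0,-0.2],0],
    [[0,0,-0.2],0],
    [[0,0,-0.1],0],
    [[0,0,0],0],
    [[0,0,0],0]
  ]
}}

```text
time: 16.12
ee_pos: [0.5665, -0.1343, 0.3214]
ee_rot: [-0.516, 0.857, 0.002, -0.002]
force: [0.1, 0.3, -4.9]
opening: 0.0594
grip_force: 66.7
```

```bash
python3 - <<'E'
from h import *
s=go([.65,.02,.05]); prof(dz=s["ee_pos"][2]-.113)
# station centre: ring/window/housing from fresh, unobstructed views
for n in("top","scene"):
    c=read_camera(n); W=cloud(c); save(c,"st_"+n); im=c["image"]; hsv=cv2.cvtColor(im,cv2.COLOR_RGB2HSV)
    a=np.array(c["attitude"]); M=R.from_quat(a).as_matrix()
    near=(abs(W[...,0]-.5)<.09)&(abs(W[...,1]-.37)<.09)
    m=near&(hsv[...,1]<40)&(hsv[...,2]>150)&(W[...,2]>.055)
    k,l,st,ce=cv2.connectedComponentsWithStats(m.astype(np.uint8)); i=1+st[1:,4].argmax(); print(n,st[i])
    cn,_=cv2.findContours((l==i).astype(np.uint8),cv2.RETR_EXTERNAL,cv2.CHAIN_APPROX_NONE)
    q=max(cn,key=cv2.contourArea)[:,0,:].astype(float)
    d=np.c_[(q[:,0]-c["cx"])/c["fx"],(q[:,1]-c["cy"])/c["fy"],np.ones(len(q))]@M.T; o=np.array(c["position"])
    X=o+d*((.066-o[2])/d[:,2])[:,None]; A=np.c_[X[:,:2],np.ones(len(X))]; k=np.linalg.lstsq(A,(X[:,:2]**2).sum(1),rcond=None)[0]
    print("ring circle",k[:2]/2,np.sqrt(k[2]+(k[:2]**2).sum()/4))
b=cv2.imread("pics/last_wrist.png"); read=read_camera("wrist"); save(read,"w5")
s1=cv2.imread("pics/st_top.png")[180:300,170:330]; s2=cv2.imread("pics/st_scene.png")[60:260,220:487]
cv2.imwrite("pics/l5.png",np.hstack([cv2.resize(s1,(400,300)),cv2.resize(s2,(400,300))]))
E
```

```text
ee [ 0.5665 -0.1343  0.3214] yaw x -117.9 tilt [-0.005  0.001 -1.   ] tool shift/.25: [-0.7028 -0.0115  1.085 ] F [ 0.1  0.3 -4.9] open 0.0594 grip 66.7 t 16.125 q [ 0.03  0.32  0.37 -0.   -1.63 -0.52]
0.008 330 [-0.1684 -0.0799] -0.1241 [-0.0445  0.0443] -0.0001
0.075 262 [-0.1579 -0.0897] -0.1238 [-0.0299  0.034 ] 0.0021
0.09 125 [-0.1493 -0.0935] -0.1214 [-0.0294  0.0373] 0.004
0.11 184 [-0.1517 -0.094 ] -0.1229 [-0.0269  0.0435] 0.0083
wrist top pts 14462 mouth z slope [0.182 0.377]Traceback (most recent call last):
  File "<stdin>", line 9, in <module>
ValueError: attempt to get argmax of an empty sequence
```

```bash
cat > st.py <<'E'
from h import *
def circ(X):
    k=np.linalg.lstsq(np.c_[X,np.ones(len(X))],(X**2).sum(1),rcond=None)[0]; return (k[:2]/2).round(4),np.sqrt(k[2]+(k[:2]**2).sum()/4).round(4)
T=[]
for n in("top","scene"):
    c=read_camera(n); W=cloud(c); save(c,"st_"+n); im=c["image"]; hsv=cv2.cvtColor(im,cv2.COLOR_RGB2HSV)
    M=R.from_quat(c["attitude"]).as_matrix(); o=np.array(c["position"])
    near=(abs(W[...,0]-.5)<.09)&(abs(W[...,1]-.37)<.09)&(W[...,2]>.045)
    print(n,near.sum(),"V",np.percentile(hsv[...,2][near],[10,50,90]),"S",np.percentile(hsv[...,1][near],[10,50,90]))
    V=np.percentile(hsv[...,2][near],85)
    for nm,m in(("ring",near&(hsv[...,1]<60)&(hsv[...,2]>.75*V)),("dark",near&(hsv[...,1]<90)&(hsv[...,2]<.45*V))):
        k,l,st,ce=cv2.connectedComponentsWithStats(m.astype(np.uint8)); i=1+st[1:,4].argmax()
        cn,_=cv2.findContours((l==i).astype(np.uint8),cv2.RETR_EXTERNAL,cv2.CHAIN_APPROX_NONE)
        q=max(cn,key=cv2.contourArea)[:,0,:].astype(float)
        d=np.c_[(q[:,0]-c["cx"])/c["fx"],(q[:,1]-c["cy"])/c["fy"],np.ones(len(q))]@M.T
        print(nm,st[i],*circ((o+d*((.066-o[2])/d[:,2])[:,None])[:,:2]))
s1=cv2.imread("pics/st_top.png")[180:300,170:330]; s2=cv2.imread("pics/st_scene.png")[60:260,220:487]
cv2.imwrite("pics/l5.png",np.hstack([cv2.resize(s1,(400,300)),cv2.resize(s2,(400,300))]))
E
python3 st.py
```

```text
top 1139 V [ 20.  93. 138.] S [ 11.   36.  166.2]
ring [177 220  31  31 359] [0.5062 0.397 ] 0.0427
dark [183 225  19  20 186] [0.5063 0.397 ] 0.0253
scene 671 V [ 62. 112. 162.] S [ 7. 20. 95.]
ring [402 124  28  19 185] [0.5051 0.3978] 0.0427
dark [408 127  15  12 104] [0.5046 0.3976] 0.0251
```

View pics/l5.png

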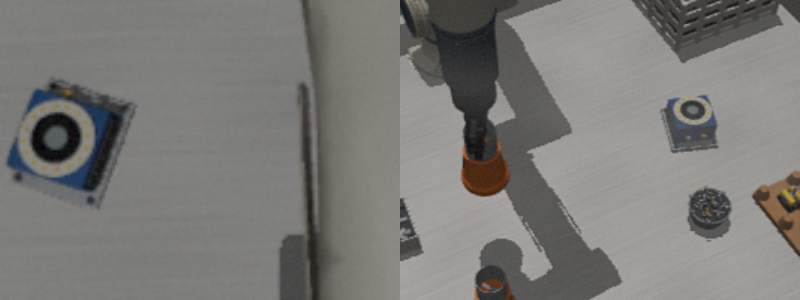

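The left crop shows the station ring and window around (55,137). Both views give the window centre at about (0.5055, 0.3975). The right crop shows the grinder hanging level at (485,165). Carrying it over.

{"name": "carry_out", "arguments": {
  "targets": [
    [[-0.054,0.037,0],0],
    [[-0.095,0.066,0],0],
    [[-0.135,0.094,0],0],
    [[-0.135,0.094,0],0],
    [[-0.135,0.094,0],0],
    [[-0.135,0.094,0],0],
    [[-0.135,0.094,0],0],
    [[-0.135,0.094,0],0],
    [[-0.135,0.094,0],0],
    [[-0.135,0.094,0],0]
  ]
}}

```text
time: 17.68
ee_pos: [0.5213, 0.2386, 0.3241]
ee_rot: [-0.516, 0.857, 0.0, 0.0]
force: [1.7, 0.2, -3.7]
opening: 0.0596
grip_force: 66.8
```

{"name": "carry_out", "arguments": {
  "targets": [
    [[-0.135,0.094,0],0],
    [[-0.135,0.094,0],0],
    [[-0.135,0.094,0],0],
    [[-0.081,0.056,0],0],
    [[-0.04,0.028,0],0],
    [[0,0,0],0],
    [[0,0,0],0],
    [[0,0,0],0]
  ]
}}

```text
time: 18.68
ee_pos: [0.5031, 0.3948, 0.3246]
ee_rot: [-0.515, 0.857, 0.0, 0.0]
force: [-0.5, 0.1, -4.3]
opening: 0.0598
grip_force: 66.7
```

```bash
python3 - <<'E'
from h import *
s=go([.5055,.3975,.280]); prof(dz=s["ee_pos"][2]-.1145)
E
```

```text
ee [0.5031 0.3948 0.3246] yaw x -117.97 tilt [ 0.  0. -1.] tool shift/.25: [-0.014  -0.0032  0.1783] F [-0.5  0.1 -4.3] open 0.0598 grip 66.7 t 18.675 q [ 0.91  0.44  0.56  0.   -1.69 -1.4 ]
0.008 302 [0.2666 0.3513] 0.309 [-0.3481 -0.26  ] -0.3041
0.075 442 [0.2782 0.3421] 0.3102 [-0.3353 -0.2717] -0.3035
0.09 295 [0.2823 0.3364] 0.3093 [-0.3362 -0.2707] -0.3034
0.11 359 [0.2821 0.3301] 0.3061 [-0.3433 -0.2623] -0.3028
wrist top pts 13031 mouth z slope [0.105 0.322]
```

{"name": "carry_out", "arguments": {
  "targets": [
    [[-0.01,-0.003,0.05],0],
    [[-0.008,0,0.08],0],
    [[0,0,0.048],0],
    [[0,0,0],0],
    [[0,0,0],0],
    [[0,0,0],0],
    [[0,0,0],0]
  ]
}}

```text
time: 19.7
ee_pos: [0.5057, 0.3994, 0.2801]
ee_rot: [-0.516, 0.857, 0.0, 0.0]
force: [0.0, 0.2, -4.6]
opening: 0.0596
grip_force: 66.7
```

```bash
python3 - <<'E'
from h import *
s=go([.5055,.3975,.280]); prof(dz=s["ee_pos"][2]-.1145)
C=np.array([.6249,-.0249]); a=np.array([.4713,.882]); n=np.array([a[1],-a[0]]); d=np.array([.5055,.3975])-C; print("want t,s",d@a,d@n)
for nm in("scene","top"):
    c=read_camera(nm); W=cloud(c); save(c,"f_"+nm); hsv=cv2.cvtColor(c["image"],cv2.COLOR_RGB2HSV)
    m=(hsv[...,0]<18)&(hsv[...,0]>4)&(hsv[...,1]>140)&(hsv[...,2]>60)&(np.hypot(W[...,0]-.5055,W[...,1]-.3975)<.07)&(W[...,2]>.1)
    print(nm,"orange z",np.percentile(W[m][:,2],[0.5,2,50,98,99.5]).round(4), W[m].min(0).round(3),W[m].max(0).round(3))
cv2.imwrite("pics/l6.png",np.hstack([cv2.resize(cv2.imread("pics/f_scene.png")[50:250,240:507],(400,300)),cv2.resize(cv2.imread("pics/f_top.png")[120:320,150:417],(400,300))]))
E
```

```text
ee [0.5057 0.3994 0.2801] yaw x -117.9 tilt [ 0.001  0.001 -1.   ] tool shift/.25: [ 0.0073 -0.0028  0.0004] F [ 0.   0.2 -4.6] open 0.0596 grip 66.7 t 19.7 q [ 0.91  0.45  0.46  0.   -1.58 -1.4 ]
0.008 284 [0.272  0.3594] 0.3157 [-0.3476 -0.2591] -0.3033
0.075 402 [0.2834 0.3468] 0.3151 [-0.3346 -0.2717] -0.3032
0.09 254 [0.2872 0.3426] 0.3149 [-0.3348 -0.2703] -0.3026
0.11 331 [0.2873 0.329 ] 0.3081 [-0.3451 -0.2616] -0.3033
wrist top pts 13203 mouth z slope [0.116 0.274]
want t,s 0.31628357999999995 -0.30438792000000003
scene orange z [0.1663 0.1695 0.2095 0.253  0.2555] [0.472 0.353 0.163] [0.552 0.425 0.257]
top orange z [0.1767 0.1783 0.2366 0.254  0.2932] [0.461 0.353 0.176] [0.551 0.432 0.39 ]
```

View pics/l6.png

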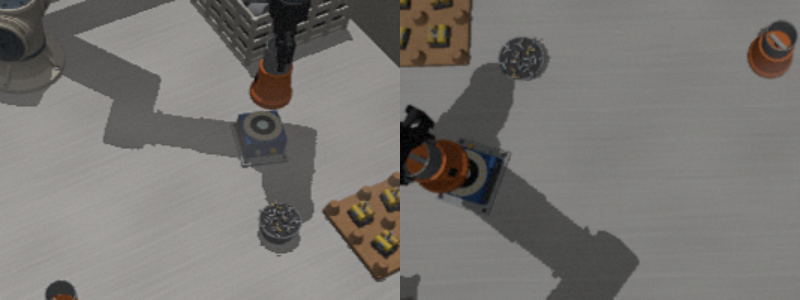

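The left crop shows the grinder hanging level and clear above the station, with its base at (270,100). Its centre is within about 1 mm of the window centre and its base is at about 0.166 m. Handing in.

{"name": "carry_out", "arguments": {
  "targets": [
    [[0,0,0],0],
    [[0,0,0],0],
    [[0,0,0],0],
    [[0,0,0],0]
  ]
}}

```text
time: 20.45
ee_pos: [0.5056, 0.3993, 0.2795]
ee_rot: [-0.516, 0.857, 0.0, 0.0]
force: [-1.6, -0.4, -4.2]
opening: 0.0595
grip_force: 66.7
```

```bash
python3 - <<'E'
from h import *
go([.5055,.3975,.28]); print(order.job_done())
E
```

```text
ee [0.5056 0.3993 0.2795] yaw x -117.91 tilt [ 0.  0. -1.] tool shift/.25: [ 0.0066 -0.0029 -0.0018] F [-1.6 -0.4 -4.2] open 0.0595 grip 66.7 t 20.45 q [ 0.91  0.45  0.46 -0.   -1.58 -1.4 ]
the job is handed in; nothing more can be done
None
```

I stood the grinder up on its base, re-gripped it and handed the job in at 20.5 s, holding it level about 10 cm above the camera window and within about 1–2 mm of its centre; the hand-in returned no verdict.

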